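Serve the coffee cups on the sliding tray and set the round counter

TASK

Draw the sliding tray fully back to its near end, stand every coffee cup upright on its floor, and once all of them are on it slide the tray fully home against the brass stops at the guests' end. Push the counter's plunger until the number drum shows, level between the red pointers, the number of cups being served (turn the drum only with the plunger); leave the incense burner and the matchbox where they are.

Things in the scene. Friction and masses are not known exactly. Their poses are not given: they have to be found in the camera images.
- cup1_center (a point): centre (half-way up) of a handleless white porcelain coffee cup with a green band, standing mouth up: 46 mm tall, 53 mm across at the rim and down to 16 mm above its foot, then narrowing to a 40 mm foot; wall 3 mm; z is the cup's axis. The underside is 23 mm below this point. Always there.
- cup2_center (a point): centre (half-way up) of a handleless white porcelain coffee cup with a green band, standing mouth up: 46 mm tall, 53 mm across at the rim and down to 16 mm above its foot, then narrowing to a 40 mm foot; wall 3 mm; z is the cup's axis. The underside is 23 mm below this point. Always there.
- cup3_center (a point): centre (half-way up) of a handleless white porcelain coffee cup with a green band, standing mouth up: 46 mm tall, 53 mm across at the rim and down to 16 mm above its foot, then narrowing to a 40 mm foot; wall 3 mm; z is the cup's axis. The underside is 23 mm below this point. May be absent.
- cup4_center (a point): centre (half-way up) of a handleless white porcelain coffee cup with a green band, standing mouth up: 46 mm tall, 53 mm across at the rim and down to 16 mm above its foot, then narrowing to a 40 mm foot; wall 3 mm; z is the cup's axis. The underside is 23 mm below this point. May be absent.
- cup5_center (a point): centre (half-way up) of a handleless white porcelain coffee cup with a green band, standing mouth up: 46 mm tall, 53 mm across at the rim and down to 16 mm above its foot, then narrowing to a 40 mm foot; wall 3 mm; z is the cup's axis. The underside is 23 mm below this point. May be absent.
- tray_floor (a point): centre of the green sliding serving tray's floor, on its upper surface, 19 mm above the table. Inside the yellow rim (5 mm high and thick) the floor measures 190 mm along x, 250 mm along y. x points along the slide to the two brass stops at the guests' end (away from the robot), z up. A black knob stands on the tray's -y side.
- tray (a joint): how far (m) the tray has been slid towards the brass stops: 0 fully back at its near end (a hard stop), 0.140 fully home against the stops. It starts at 0.04 to 0.08, slides along tray_floor's x with about 1.2 N of friction and stays where it is left.
- tray_knob (a point): top centre of the black upright knob, 20 mm in diameter, fixed to the tray's side, 165 mm from the tray's middle along its -y; it stands free for its top 40 mm, its top 61 mm above the table, and its nearest edge is 25 mm from the tray's rim. Push it or grip it to slide the tray. It carries the tray's axes.
- counter: push counter of frosted plastic, 115 mm by 155 mm, fixed to the table; origin on its underside, z up. The number drum lies on its right-hand half (y negative), the push plunger stands on the gearbox on its left-hand half (y positive). Gearbox top 72 mm, drum top 90 mm, the two red pointers' tips 94 mm above the table.
- drum (a joint): angle (rad) of the 8-sided white drum, 80 mm over the flats, 55 mm wide, axis along the counter's y. Faces bear 0 (blank) to 7 black pips; the level face on top, between the red pointers, is the number shown. Angle n x 0.7854 shows n (7 is followed by 0). Starts at 6, 7, 0 or 1 (angle -1.57 to 0.79, rarely between two). A full push turns it one step on, where a click stop holds it; it is not turned back.
- plunger_top (a point): centre of the top of the light blue push plunger, 30 mm in diameter, 98 mm above the table when up. It goes straight down 14.5 mm to its stop with 1 to 6 N and springs back; for each step push it to the stop and let it fully up again. The nearer red pointer stands 44 mm away, its tip 4 mm below the plunger's top when up.
- incense_burner: small terracotta incense burner, 72 mm across, 66 mm tall, beyond the cups on the left, origin at the centre of its underside; bystander
- matchbox: yellow matchbox, 55 x 36 x 16 mm, lying left of the tray's far end, origin at the centre of its underside; bystander
There are look-alikes about, which are no part of the job. What is shaped like the part that bears cup1_center but blue or pink is not meant.

How it is judged:
On the way, in this order (a step that is already met when the one before it is completed fails the run):
1. the tray is drawn fully back to its near end (value of joint tray below 0.006 m), for 0.2 s.
2. every cup stands upright on the tray's floor before the tray is slid home (x of cup1_center in the frame of tray_floor between -0.085 and 0.085 m and y of cup1_center in the frame of tray_floor between -0.115 and 0.115 m and z of cup1_center in the frame of tray_floor between 0.017 and 0.029 m and angle between each of cup1_center, cup2_center, cup3_center, cup4_center, cup5_center's own z axis and vertical below 0.2 rad and x of cup2_center in the frame of tray_floor between -0.085 and 0.085 m and y of cup2_center in the frame of tray_floor between -0.115 and 0.115 m and z of cup2_center in the frame of tray_floor between 0.017 and 0.029 m and x of cup3_center in the frame of tray_floor between -0.085 and 0.085 m and y of cup3_center in the frame of tray_floor between -0.115 and 0.115 m and z of cup3_center in the frame of tray_floor between 0.017 and 0.029 m and x of cup4_center in the frame of tray_floor between -0.085 and 0.085 m and y of cup4_center in the frame of tray_floor between -0.115 and 0.115 m and z of cup4_center in the frame of tray_floor between 0.017 and 0.029 m and x of cup5_center in the frame of tray_floor between -0.085 and 0.085 m and y of cup5_center in the frame of tray_floor between -0.115 and 0.115 m and z of cup5_center in the frame of tray_floor between 0.017 and 0.029 m and value of joint tray below 0.11 m), for 0.2 s.
3. the tray is slid home against the stops with every cup upright on it (x of cup1_center in the frame of tray_floor between -0.085 and 0.085 m and y of cup1_center in the frame of tray_floor between -0.115 and 0.115 m and z of cup1_center in the frame of tray_floor between 0.017 and 0.029 m and angle between each of cup1_center, cup2_center, cup3_center, cup4_center, cup5_center's own z axis and vertical below 0.2 rad and x of cup2_center in the frame of tray_floor between -0.085 and 0.085 m and y of cup2_center in the frame of tray_floor between -0.115 and 0.115 m and z of cup2_center in the frame of tray_floor between 0.017 and 0.029 m and x of cup3_center in the frame of tray_floor between -0.085 and 0.085 m and y of cup3_center in the frame of tray_floor between -0.115 and 0.115 m and z of cup3_center in the frame of tray_floor between 0.017 and 0.029 m and x of cup4_center in the frame of tray_floor between -0.085 and 0.085 m and y of cup4_center in the frame of tray_floor between -0.115 and 0.115 m and z of cup4_center in the frame of tray_floor between 0.017 and 0.029 m and x of cup5_center in the frame of tray_floor between -0.085 and 0.085 m and y of cup5_center in the frame of tray_floor between -0.115 and 0.115 m and z of cup5_center in the frame of tray_floor between 0.017 and 0.029 m and value of joint tray above 0.134 m), for 0.2 s.
At the end, for the whole second after the job is handed in: Every cup present stands upright (within 0.2 rad) on the tray's floor, its centre within 85 mm of the tray's middle along x and 115 mm along y; the tray is within 6 mm of its stop; the drum shows the number of cups present (3, 4 or 5) within 0.2 rad of level; all at rest (all of step 3 and (((height (world z) of cup3_center below -5 m and height (world z) of tray_floor above -5 m) and (height (world z) of cup4_center below -5 m and height (world z) of tray_floor above -5 m) and not (height (world z) of cup5_center below -5 m and height (world z) of tray_floor above -5 m) and (value of joint drum between 2.15619 and 2.55619 rad or value of joint drum between 8.43938 and 8.83938 rad or value of joint drum between 14.7226 and 15.1226 rad)) or ((height (world z) of cup3_center below -5 m and height (world z) of tray_floor above -5 m) and not (height (world z) of cup4_center below -5 m and height (world z) of tray_floor above -5 m) and (height (world z) of cup5_center below -5 m and height (world z) of tray_floor above -5 m) and (value of joint drum between 2.15619 and 2.55619 rad or value of joint drum between 8.43938 and 8.83938 rad or value of joint drum between 14.7226 and 15.1226 rad)) or ((height (world z) of cup3_center below -5 m and height (world z) of tray_floor above -5 m) and not (height (world z) of cup4_center below -5 m and height (world z) of tray_floor above -5 m) and not (height (world z) of cup5_center below -5 m and height (world z) of tray_floor above -5 m) and (value of joint drum between 2.94159 and 3.34159 rad or value of joint drum between 9.22478 and 9.62478 rad or value of joint drum between 15.508 and 15.908 rad)) or (not (height (world z) of cup3_center below -5 m and height (world z) of tray_floor above -5 m) and (height (world z) of cup4_center below -5 m and height (world z) of tray_floor above -5 m) and (height (world z) of cup5_center below -5 m and height (world z) of tray_floor above -5 m) and (value of joint drum between 2.15619 and 2.55619 rad or value of joint drum between 8.43938 and 8.83938 rad or value of joint drum between 14.7226 and 15.1226 rad)) or (not (height (world z) of cup3_center below -5 m and height (world z) of tray_floor above -5 m) and (height (world z) of cup4_center below -5 m and height (world z) of tray_floor above -5 m) and not (height (world z) of cup5_center below -5 m and height (world z) of tray_floor above -5 m) and (value of joint drum between 2.94159 and 3.34159 rad or value of joint drum between 9.22478 and 9.62478 rad or value of joint drum between 15.508 and 15.908 rad)) or (not (height (world z) of cup3_center below -5 m and height (world z) of tray_floor above -5 m) and not (height (world z) of cup4_center below -5 m and height (world z) of tray_floor above -5 m) and (height (world z) of cup5_center below -5 m and height (world z) of tray_floor above -5 m) and (value of joint drum between 2.94159 and 3.34159 rad or value of joint drum between 9.22478 and 9.62478 rad or value of joint drum between 15.508 and 15.908 rad)) or (not (height (world z) of cup3_center below -5 m and height (world z) of tray_floor above -5 m) and not (height (world z) of cup4_center below -5 m and height (world z) of tray_floor above -5 m) and not (height (world z) of cup5_center below -5 m and height (world z) of tray_floor above -5 m) and (value of joint drum between 3.72699 and 4.12699 rad or value of joint drum between 10.0102 and 10.4102 rad or value of joint drum between 16.2934 and 16.6934 rad))) and velocity of joint tray below 0.01 m/s and velocity of joint drum below 0.05 rad/s); the robot touches nothing.
It fails at once if a bystander (incense burner or matchbox) is shifted by more than 30 mm (distance of any of incense_burner, matchbox from where it was at the start of the episode above 0.03 m).
It fails at once if the drum is turned by the gripper itself (contact force between drum_c0 and the fingers above 2 N).
Of cup3, cup4, cup5 only 1 to 3 are there at a start; the rules pass over those that are not, and their reading is None.
At some moment in a run one of cup1, cup2, cup3, cup4, cup5 may be knocked a few centimetres aside while the robot is not near it.
It also fails if it takes over 210 s, if anything falls off the work surface, if the arm or the gripper's body presses on something with over 40 N, if the wrist force passes 120 N, or if a joint passes its speed limit or range.

ROBOT

A 7-joint arm with a two-finger parallel gripper is mounted at the origin on the work surface. World frame = base frame: x ahead of the robot, y to its left, z up, the work surface at z = 0. Lengths are in m, angles in rad, forces in N, time in s.
With the tool pointing down it reaches from about 0.425 to 0.875 m from the base axis. Payload 4.7 kg.
Tool frame: the origin (TCP) lies at the very end of the fingers, on their centre line; the grasp point (between the pads) lies 19 mm behind it; z points along the fingers, y is the line along which they close (so a half turn about z gives the same grasp; the last joint's range is limited). The gripper opens to 87 mm and grips with 3 to 60 N. Pads are 19 mm wide; open, the fingers measure 117 mm over their backs; the gripper's body (75 mm by 190 mm) begins 51 mm behind the grasp point.
Start: joints at [1.247, 0.321, -0.07, 1.45, 0.023, 1.371, -0.057], TCP at [0.215, -0.613, 0.223] pointing down, gripper open.
Joint ranges: [-2.86, 2.86], [-0.3, 2.09], [-1.38, 1.24], [0.06, 2.45], [-1.56, 4.7], [0.09, 2.05], [-2.69, 2.69]. Speed limits (rad/s): [2.57, 2.57, 3.14, 3.14, 3.14, 3.14, 3.14].

INTERFACE

Orientations are given as a rotation vector (axis times angle).
In Python, from bench import ctrl, imaging, ticket gives the robot as it stands.
- The arm moves only by the tool jog_arm, never from a script. Its argument "rows" is text: rows parted by semicolons, each of 7 numbers parted by spaces: the shift along the tool's x, y, z in cm, then the turn, a rotation vector about the tool's x, y, z in rad, then the closure, from -1 (fully open) to 1 (shut), so that 0 is half open. A call has 1 to 5 rows; each row shifts and turns the commanded pose from where the row before left it, along the tool's axes as they then stand; what a row does not reach is not made up. A row lasts 1/8 s, in which the tool goes at most 62.5 mm and 10.7 degrees, less where a joint would pass 70% of its speed; a pose out of reach is approached as far as the arm can. A call with a gripper value outside its range is refused whole. The fingers move at their own pace and stop on an object; "force" is the grip in N (left out, the last holds). Time passes only in rows, so rows that do not move let the fingers close. It gives the time, the measured TCP pose, the force, the opening and the grip force at its end, in the units of the state.
- ctrl.get_state(): the state, without advancing time (a new reading comes with each control period).
- imaging.get_image(name): name is "scene" or "top" or "wrist"; returns a dict with "img" (480x640x3 uint8, blue, green, red), "vertical_fov" (degrees; the focal length in pixels is half the picture's height over the tangent of half this angle, whatever the lens; pixels are square), "cx", "cy" (the principal point, pixels), "origin" and "orientation" of the camera in the world. Camera axes: x right, y down, z forward; pixel columns grow to the right and rows downward; lengths in m; the calibration is good to about 2 mm. A picture is of the moment at which its call begins. There is no depth.
- ticket.close_job(): hands the job in; it is judged then, once.
The state is a dict: "time": time; "joint_positions": joint angles; "qd": joint speeds; "joint_torque": joint torques, N m; "position": TCP position; "tool_rot": TCP orientation; "ft_force": force on the tool from outside, world axes, zero at the start; "torque": the same for the moment, N m; "grip_width": opening from 0.0 (shut) to 1.0 (fully open); "grip_force": force on a finger pad.
Only numpy, scipy, OpenCV 4.12 (cv2) and the standard library are available. Lean on these libraries where they do the work, as an engineer would, in place of code of your own. Each camera call takes 0.05 s, during which the arm holds its last target. There are 200 camera calls.

## Working session

There is one attempt and no reset: what is moved stays moved. The work goes in short steps, Python scripts to look and compute and a tool call to move; the robot and the scene stay as the last step left them, time stands still between calls to the robot, and variables do not carry over. Pictures are saved under pics/ and viewed, at most 14 in all, crops included, and the job is handed in when it is done.

Besides the shell and the picture viewer there is one more tool, called by a JSON object that holds its "name" and its "arguments", one argument or row to a line. jog_arm: Moves the arm, as the interface text tells. Its arguments: {"type":"object","properties":{"rows":{"type":"string"},"force":{"type":"number"}},"required":["rows"]}

```bash
mkdir -p pics; cat > h.py <<'E'
import numpy as np, cv2
from scipy.spatial.transform import Rotation as R
from bench import ctrl, imaging, ticket
def rot(o):
    o=np.array(o,float)
    return o if o.shape==(3,3) else (R.from_rotvec(o).as_matrix() if o.size==3 else R.from_quat(o).as_matrix())
def cam(n):
    d=imaging.get_image(n); d['R']=rot(d['orientation']); d['f']=240/np.tan(np.radians(d['vertical_fov'])/2); d['o']=np.array(d['origin']); return d
def w(d,u,v,z):
    r=d['R']@np.array([(u-d['cx'])/d['f'],(v-d['cy'])/d['f'],1]); return d['o']+r*(z-d['o'][2])/r[2]
def px(d,p):
    c=d['R'].T@(np.array(p)-d['o']); return c[0]/c[2]*d['f']+d['cx'],c[1]/c[2]*d['f']+d['cy']
def st():
    s=ctrl.get_state(); print(s['time'],np.round(s['position'],4),np.round(s['tool_rot'],3),s['grip_width'],np.round(s['ft_force'],1)); return s
E
python3 - <<'E'
from h import *
s=st(); print(rot(s['tool_rot']).round(3))
for n in('top','scene'):
    d=cam(n); cv2.imwrite(f'pics/{n}0.png',d['img']); print(n,d['o'],d['orientation'],d['vertical_fov'],d['cx'],d['cy'])
E
```

```text
0.0 [ 0.2152 -0.6128  0.2214] [-3.095e+00 -5.280e-01  1.000e-03] 1.0018548719654403 [-0.  -0.5  0.9]
[[ 0.943  0.331 -0.001]
 [ 0.331 -0.943  0.002]
 [-0.    -0.002 -1.   ]]
top [0.37764493 0.04905813 1.34040813] [-2.15341205  2.16615002 -0.14409544] 49.23678813801377 312.5524400633404 245.2570914686357
scene [1.24675651 0.77030442 1.01770484] [-1.0116736  -2.43864381  1.08452843] 45.1035917679786 317.86991009717485 242.76258978414947
```

View pics/top0.png

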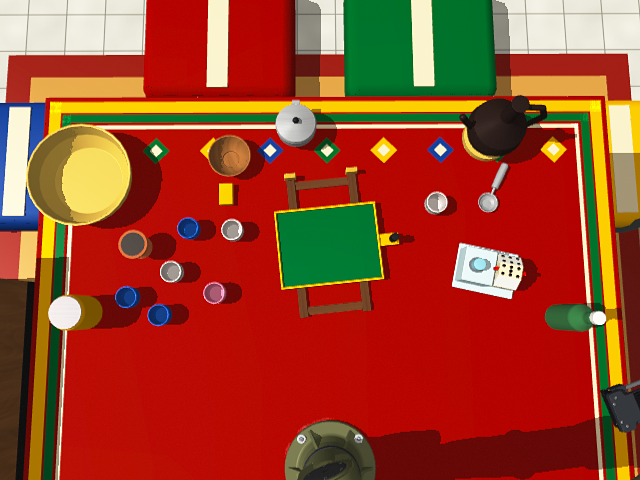

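View pics/scene0.png

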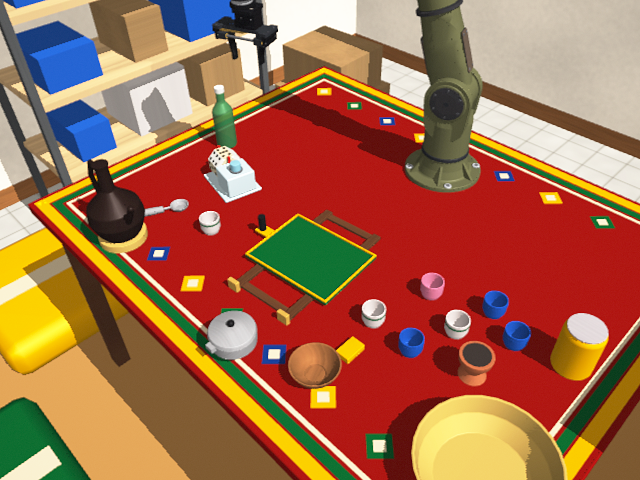

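Top view: the white cups are at (232,230), (171,271) and (436,203). The look-alikes are blue at (188,228), (125,297) and (158,315), pink at (214,293), a ladle at (488,203), and the terracotta burner at about (134,244). Only the white ones fit the description. I'll confirm this in an enlarged crop.

```bash
python3 - <<'E'
from h import *
t=cv2.imread('pics/top0.png'); s=cv2.imread('pics/scene0.png')
r=lambda i,x,y,ww,hh,W,H:cv2.resize(i[y:y+hh,x:x+ww],(W,H),interpolation=cv2.INTER_CUBIC)
a=np.hstack([r(t,440,230,100,75,400,300),r(t,265,165,140,105,400,300)])
b=np.hstack([r(s,340,260,140,105,400,300),r(s,185,140,100,75,400,300)])
cv2.imwrite('pics/crop0.png',np.vstack([a,b]))
d=cam('top')
for n,u,v,z in [('c1',232,230,.046),('c2',171,271,.046),('c3',436,203,.046),('knob',397,238,.061),('plun',480,264,.098),('match',226,194,.016),('burn',134,244,.066),('pink',214,293,.046),('b1',188,228,.046),
 ('trayA',275,211,.024),('trayB',375,203,.024),('trayC',383,278,.024),('trayD',282,289,.024),('blockL',291,177,.02),('blockR',352,172,.02)]: print(n,w(d,u,v,z).round(3))
E
```

```text
c1 [0.581 0.24  0.046]
c2 [0.479 0.389 0.046]
c3 [ 0.647 -0.273  0.046]
knob [ 0.556 -0.17   0.061]
plun [ 0.488 -0.36   0.098]
match [0.68  0.261 0.016]
burn [0.544 0.476 0.066]
pink [0.424 0.282 0.046]
b1 [0.587 0.35  0.046]
trayA [0.633 0.134 0.024]
trayB [ 0.652 -0.122  0.024]
trayC [ 0.46  -0.138  0.024]
trayD [0.434 0.116 0.024]
blockL [0.723 0.093 0.02 ]
blockR [ 0.735 -0.065  0.02 ]
```

View pics/crop0.png

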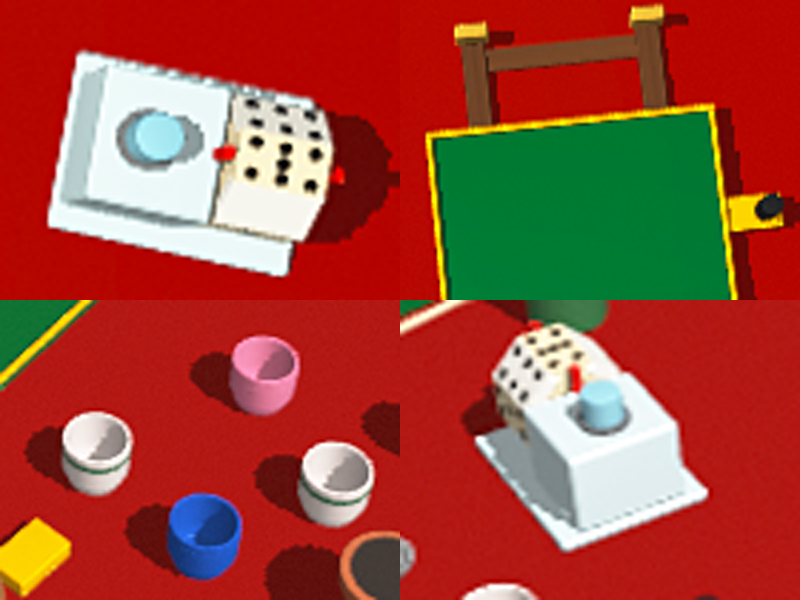

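The crop shows two plain white cups with a green band at top (232,230) and (171,271). The drum is at 7: the top face has 7 pips, the far face 6, and the near face is blank. The third white cup, at (436,203), I'll check from close by. First I go above the knob.

{"name": "jog_arm", "arguments": {
  "rows": "0 0 0 0 0 -0.18 -1; 0 0 0 0 0 -0.18 -1; 0 0 0 0 0 -0.18 -1; 0 0 0 0 0 -0.18 -1; 0 0 0 0 0 -0.18 -1",
  "force": 20
}}

```text
time: 0.78
position: [0.2153, -0.6131, 0.2221]
tool_rot: [-2.553, -1.83, -0.0]
ft_force: [-0.0, 0.4, -0.0]
grip_width: 1.001
grip_force: 0.0
```

{"name": "jog_arm", "arguments": {
  "rows": "0 0 0 0 0 -0.18 -1; 0 0 0 0 0 -0.18 -1; 0 0 0 0 0 -0.05 -1; 4 3.6 0 0 0 0 -1; 4 3.6 0 0 0 0 -1"
}}

```text
time: 1.4
position: [0.2813, -0.527, 0.2219]
tool_rot: [-2.136, -2.303, -0.001]
ft_force: [1.0, -0.3, 0.2]
grip_width: 1.004
grip_force: 0.0
```

{"name": "jog_arm", "arguments": {
  "rows": "4 3.6 0 0 0 0 -1; 4 3.6 0 0 0 0 -1; 4 3.6 0 0 0 0 -1; 4 3.6 0 0 0 0 -1; 4 3.6 0 0 0 0 -1"
}}

```text
time: 2.02
position: [0.4458, -0.3132, 0.2224]
tool_rot: [2.134, 2.305, -0.0]
ft_force: [0.4, -0.2, 0.1]
grip_width: 0.998
grip_force: 0.0
```

{"name": "jog_arm", "arguments": {
  "rows": "4 3.6 0 0 0 0 -1; 4 3.6 0 0 0 0 -1; 1.5 1.4 0 0 0 0 -1; 0 0 0 0 0 0 -1; 0 0 0 0 0 0 -1"
}}

```text
time: 2.65
position: [0.5226, -0.215, 0.2222]
tool_rot: [-2.136, -2.303, 0.002]
ft_force: [0.2, -0.1, 0.7]
grip_width: 1.001
grip_force: 0.0
```

```bash
cat >> h.py <<'E'
def to(p):  # tool-frame shift in cm to a world point
    s=ctrl.get_state(); print('shift cm',(rot(s['tool_rot']).T@(np.array(p)-s['position'])*100).round(2))
def yaw():
    m=rot(ctrl.get_state()['tool_rot']); return np.arctan2(m[1,1],m[0,1])
E
python3 - <<'E'
from h import *
st(); print(yaw()); to([.557,-.168,.22])
d=cam('wrist'); cv2.imwrite('pics/w1.png',d['img']); print(px(d,[.557,-.168,.061]))
E
```

```text
2.65 [ 0.5226 -0.215   0.2222] [-2.136e+00 -2.303e+00  2.000e-03] 1.000885500463221 [ 0.2 -0.1  0.7]
0.07514602275605385
shift cm [4.43 3.79 0.21]
(np.float64(373.1986749766976), np.float64(168.1236175169446))
```

View pics/w1.png

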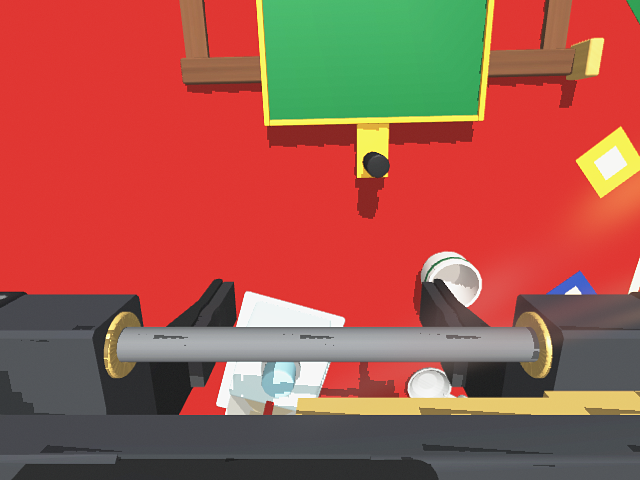

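The wrist view shows the knob top at (377,163), within 3 mm of the estimate. The cup at (452,278) has the green band, so it is a real one. So three cups are being served. Next I go down on the knob, grip it and draw the tray back.

{"name": "jog_arm", "arguments": {
  "rows": "2.4 2 0 0 0 0 -1; 2.3 2 0 0 0 0 -1; 0 0 4 0 0 0 -1; 0 0 4 0 0 0 -1; 0 0 4 0 0 0 -1"
}}

```text
time: 3.32
position: [0.559, -0.1657, 0.1014]
tool_rot: [2.137, 2.302, -0.002]
ft_force: [0.0, 0.4, -0.3]
grip_width: 1.002
grip_force: 0.0
```

{"name": "jog_arm", "arguments": {
  "rows": "0 0 4 0 0 0 -1; 0 0 2.6 0 0 0 -1; 0 0 0 0 0 0 -1; 0 0 0 0 0 0 -1; 0 0 0 0 0 0 -1"
}}

```text
time: 3.95
position: [0.5609, -0.1642, 0.0382]
tool_rot: [2.133, 2.303, 0.001]
ft_force: [0.2, 0.3, -0.0]
grip_width: 0.998
grip_force: 0.0
```

{"name": "jog_arm", "arguments": {
  "rows": "0 0 0 0 0 0 1; 0 0 0 0 0 0 1; 0 0 0 0 0 0 1; 0 0 0 0 0 0 1; 0 0 0 0 0 0 1"
}}

```text
time: 4.58
position: [0.5598, -0.1634, 0.0365]
tool_rot: [-2.134, -2.305, 0.0]
ft_force: [-0.5, 0.0, 0.1]
grip_width: 0.522
grip_force: 0.0
```

{"name": "jog_arm", "arguments": {
  "rows": "0 -1 0 0 0 0 1; 0 -1 0 0 0 0 1; 0 -1 0 0 0 0 1; 0 0 0 0 0 0 1; 0 0 0 0 0 0 1"
}}

```text
time: 5.2
position: [0.5294, -0.1661, 0.0367]
tool_rot: [-2.135, -2.305, 0.002]
ft_force: [-1.1, -0.0, 1.7]
grip_width: 0.224
grip_force: 20.0
```

{"name": "jog_arm", "arguments": {
  "rows": "0 -1 0 0 0 0 1; 0 -0.7 0 0 0 0 1; 0 -0.5 0 0 0 0 1; 0 0 0 0 0 0 1; 0 0 0 0 0 0 1"
}}

```text
time: 5.82
position: [0.5075, -0.1682, 0.0366]
tool_rot: [2.135, 2.305, -0.002]
ft_force: [-1.1, -4.4, 2.6]
grip_width: 0.225
grip_force: 20.0
```

{"name": "jog_arm", "arguments": {
  "rows": "0 -0.6 0 0 0 0 1; 0 -0.6 0 0 0 0 1; 0 -0.6 0 0 0 0 1; 0 0 0 0 0 0 1; 0 0 0 0 0 0 1"
}}

```text
time: 6.45
position: [0.4963, -0.1692, 0.0369]
tool_rot: [2.126, 2.299, 0.014]
ft_force: [16.6, -5.3, -15.4]
grip_width: 0.224
grip_force: 20.1
```

{"name": "jog_arm", "arguments": {
  "rows": "0 0.4 0 0 0 0 1; 0 0 0 0 0 0 1; 0 0 0 0 0 0 -1; 0 0 0 0 0 0 -1; 0 0 0 0 0 0 -1"
}}

```text
time: 7.08
position: [0.4934, -0.1677, 0.0361]
tool_rot: [-2.132, -2.305, 0.0]
ft_force: [0.1, -0.4, -0.4]
grip_width: 0.48
grip_force: 0.0
```

{"name": "jog_arm", "arguments": {
  "rows": "0 0 0 0 0 0 -1; 0 0 0 0 0 0 -1; 0 0 -4 0 0 0 -1; 0 0 -4 0 0 0 -1; 0 0 -4 0 0 0 -1"
}}

```text
time: 7.7
position: [0.4938, -0.1684, 0.1578]
tool_rot: [-2.134, -2.305, 0.0]
ft_force: [0.6, -0.5, -0.1]
grip_width: 0.977
grip_force: 0.0
```

```bash
cat >> h.py <<'E'
def white(d,xy,z=.046,r=.05):
    # white blob nearest a guess: centroid of convex hull, mapped to rim height
    u,v=px(d,[*xy,z]); hsv=cv2.cvtColor(d['img'],cv2.COLOR_BGR2HSV)
    m=cv2.morphologyEx(((hsv[...,1]<70)&(hsv[...,2]>90)).astype(np.uint8),cv2.MORPH_CLOSE,np.ones((5,5)))
    best=None
    for c in cv2.findContours(m,cv2.RETR_EXTERNAL,cv2.CHAIN_APPROX_NONE)[0]:
        if cv2.contourArea(c)<80: continue
        (a,b),rad=cv2.minEnclosingCircle(c); e=np.hypot(a-u,b-v)
        if best is None or e<best[0]: best=(e,a,b,rad)
    print('white',np.round(best,1),w(d,best[1],best[2],z).round(4))
E
python3 - <<'E'
from h import *
st(); print(yaw())
d=cam('top'); img=d['img']; hsv=cv2.cvtColor(img,cv2.COLOR_BGR2HSV)
for p in [(.581,.24),(.479,.389),(.647,-.273)]: white(d,p)
m=((hsv[...,0]>45)&(hsv[...,0]<80)&(hsv[...,1]>150)).astype(np.uint8); m[:150]=0;m[:,:250]=0;m[:,420:]=0
c=max(cv2.findContours(m,cv2.RETR_EXTERNAL,cv2.CHAIN_APPROX_NONE)[0],key=cv2.contourArea)
b=cv2.boxPoints(cv2.minAreaRect(c)); P=np.array([w(d,*q,.019) for q in b]); print(P.round(3),P.mean(0).round(4))
to([.647,-.273,.15])
E
```

```text
7.7 [ 0.4938 -0.1684  0.1578] [-2.134 -2.305  0.   ] 0.977483983353976 [ 0.6 -0.5 -0.1]
0.07711948269263867
white [  0.3 231.9 229.7  11.2] [0.5817 0.2402 0.046 ]
white [  0.5 171.4 271.5  11.7] [0.478  0.3881 0.046 ]
white [  1.1 435.7 202.   11.1] [ 0.6497 -0.2722  0.046 ]
[[ 0.563  0.126  0.019]
 [ 0.588 -0.124  0.019]
 [ 0.4   -0.14   0.019]
 [ 0.376  0.106  0.019]] [ 0.4818 -0.0081  0.019 ]
shift cm [-11.5   14.14   1.49]
```

{"name": "jog_arm", "arguments": {
  "rows": "-4 4.8 0 0 0 0 -1; -4 4.8 0 0 0 0 -1; -3.7 4.6 0 0 0 0 -1; 0 0 0 0 0 0 -1; 0 0 0 0 0 0 -1"
}}

```text
time: 8.38
position: [0.6442, -0.2733, 0.1555]
tool_rot: [-2.132, -2.304, -0.0]
ft_force: [0.2, -0.1, -0.1]
grip_width: 1.003
grip_force: 0.0
```

```bash
python3 - <<'E'
from h import *
st(); d=cam('wrist'); white(d,(.650,-.274)); to([.650,-.274,.012]); cv2.imwrite('pics/w2.png',d['img'])
E
```

```text
8.375 [ 0.6442 -0.2733  0.1555] [-2.132 -2.304 -0.   ] 1.0025071345332535 [ 0.2 -0.1 -0.1]
white [  2.  335.7 235.3  36.8] [ 0.6495 -0.2725  0.046 ]
shift cm [-0.16  0.59 14.45]
```

View pics/w2.png

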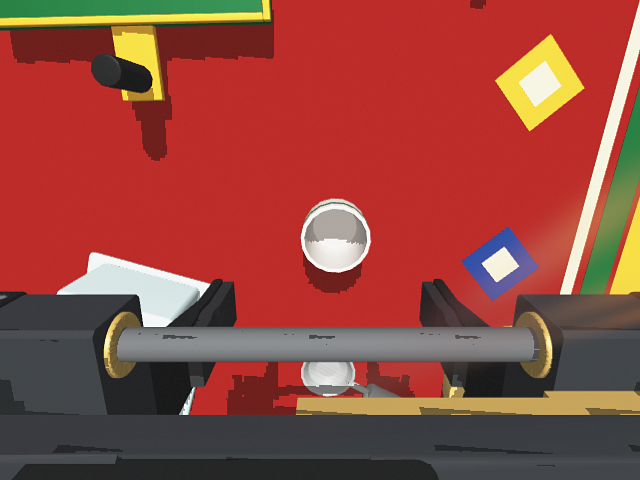

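The wrist view shows the green-banded cup centred at (336,238), where expected. I descend and grip it.

{"name": "jog_arm", "arguments": {
  "rows": "-0.1 0.5 4 0 0 0 -1; 0 0 4 0 0 0 -1; 0 0 4 0 0 0 -1; 0 0 2.4 0 0 0 -1; 0 0 0 0 0 0 -1"
}}

```text
time: 9.05
position: [0.6481, -0.2742, 0.0116]
tool_rot: [-2.132, -2.304, 0.002]
ft_force: [0.3, -0.1, -0.2]
grip_width: 0.998
grip_force: 0.0
```

{"name": "jog_arm", "arguments": {
  "rows": "0 0 0 0 0 0 0.5; 0 0 0 0 0 0 0.5; 0 0 0 0 0 0 0.5; 0 0 0 0 0 0 0.5; 0 0 0 0 0 0 0.5",
  "force": 12
}}

```text
time: 9.68
position: [0.6499, -0.275, 0.013]
tool_rot: [2.134, 2.305, 0.0]
ft_force: [-0.3, 0.5, 1.6]
grip_width: 0.602
grip_force: 12.0
```

{"name": "jog_arm", "arguments": {
  "rows": "0 0 -1.5 0 0 0 0.5; 0 0 -2.5 0 0 0 0.5; 0 0 -3 0 0 0 0.5; 0 0 -2 0 0 0 0.5; 0 0 0 0 0 0 0.5"
}}

```text
time: 10.3
position: [0.651, -0.2752, 0.105]
tool_rot: [2.132, 2.303, 0.002]
ft_force: [-0.2, 0.8, -0.9]
grip_width: 0.598
grip_force: 12.0
```

```bash
python3 - <<'E'
from h import *
st(); C=np.array([.482,-.008]); t=.085; 
for tx,ty in [(.03,-.07),(.03,0),(.03,.07)]:
    p=C+[np.cos(t)*tx-np.sin(t)*ty,np.sin(t)*tx+np.cos(t)*ty]; print(p.round(3)); to([*p,.034])
E
```

```text
10.3 [ 0.651  -0.2752  0.105 ] [2.132e+00 2.303e+00 2.000e-03] 0.5984596100992046 [-0.2  0.8 -0.9]
[ 0.518 -0.075]
shift cm [ 20.98 -11.76   7.02]
[ 0.512 -0.005]
shift cm [ 27.98 -11.82   7.  ]
[0.506 0.064]
shift cm [ 34.98 -11.87   6.99]
```

{"name": "jog_arm", "arguments": {
  "rows": "3 -1.7 0 0 0 0 0.5; 4.5 -2.5 0 0 0 0 0.5; 4.5 -2.5 0 0 0 0 0.5; 4.5 -2.5 0 0 0 0 0.5; 3 -1.7 0 0 0 0 0.5"
}}

```text
time: 10.92
position: [0.5236, -0.0865, 0.1012]
tool_rot: [-2.131, -2.306, 0.002]
ft_force: [0.9, 0.4, -0.8]
grip_width: 0.6
grip_force: 12.0
```

{"name": "jog_arm", "arguments": {
  "rows": "1.5 -0.9 0 0 0 0 0.5; 0 0 2.5 0 0 0 0.5; 0 0 2.5 0 0 0 0.5; 0 0 1.2 0 0 0 0.5; 0 0 0 0 0 0 0.5"
}}

```text
time: 11.55
position: [0.5153, -0.0749, 0.0396]
tool_rot: [-2.134, -2.303, 0.001]
ft_force: [-0.4, -0.5, -0.8]
grip_width: 0.602
grip_force: 12.0
```

```bash
python3 - <<'E'
from h import *
st(); to([.518,-.075,.033])
E
```

```text
11.55 [ 0.5153 -0.0749  0.0396] [-2.134e+00 -2.303e+00  1.000e-03] 0.6021519786611663 [-0.4 -0.5 -0.8]
shift cm [-0.04  0.27  0.66]
```

Lower the last bit, release, rise, and head to cup 1.

{"name": "jog_arm", "arguments": {
  "rows": "0 0 0.3 0 0 0 0.5; 0 0 0.3 0 0 0 0.5; 0 0 0 0 0 0 0.5; 0 0 0 0 0 0 -1; 0 0 0 0 0 0 -1"
}}

```text
time: 12.18
position: [0.5161, -0.0747, 0.0349]
tool_rot: [2.134, 2.305, 0.0]
ft_force: [1.1, 0.3, -1.2]
grip_width: 0.746
grip_force: 0.0
```

{"name": "jog_arm", "arguments": {
  "rows": "0 0 0 0 0 0 -1; 0 0 0 0 0 0 -1; 0 0 -4 0 0 0 -1; 0 0 -5 0 0 0 -1; 0 0 -3 0 0 0 -1"
}}

```text
time: 12.8
position: [0.5168, -0.0745, 0.1571]
tool_rot: [2.132, 2.304, 0.002]
ft_force: [0.5, 0.1, -0.0]
grip_width: 0.997
grip_force: 0.0
```

{"name": "jog_arm", "arguments": {
  "rows": "5 0.5 0 0 0 0 -1; 6 0.7 0 0 0 0 -1; 6 0.7 0 0 0 0 -1; 6 0.7 0 0 0 0 -1; 6 0.7 0 0 0 0 -1"
}}

```text
time: 13.42
position: [0.5266, 0.2186, 0.1547]
tool_rot: [2.135, 2.304, 0.0]
ft_force: [1.0, 0.2, 0.5]
grip_width: 0.996
grip_force: 0.0
```

```bash
python3 - <<'E'
from h import *
st(); d=cam('wrist'); white(d,(.581,.24)); to([.582,.241,.012]); d=cam('top')
for p in [(.581,.24),(.479,.389)]: white(d,p)
white(d,(.518,-.075),.065)
E
```

```text
13.425 [0.5266 0.2186 0.1547] [2.135 2.304 0.   ] 0.9962538517426031 [1.  0.2 0.5]
white [  4.5 404.  208.6  38.1] [0.5801 0.2433 0.046 ]
shift cm [ 0.48  5.83 14.35]
white [ 73.4 171.5 271.5  11.8] [0.478  0.3879 0.046 ]
white [  0.6 171.5 271.5  11.8] [0.478  0.3879 0.046 ]
white [  1.3 358.3 254.4  11.4] [ 0.5158 -0.0728  0.065 ]
```

{"name": "jog_arm", "arguments": {
  "rows": "0.5 4 0 0 0 0 -1; 0.1 1.7 3 0 0 0 -1; 0 0 4 0 0 0 -1; 0 0 4 0 0 0 -1; 0 0 2.3 0 0 0 -1"
}}

```text
time: 14.15
position: [0.5818, 0.2262, 0.0192]
tool_rot: [-2.134, -2.304, 0.005]
ft_force: [0.6, -1.1, 0.4]
grip_width: 1.005
grip_force: 0.0
```

```bash
python3 - <<'E'
from h import *
st(); to([.581,.242,.012])
E
```

```text
14.15 [0.5818 0.2262 0.0192] [-2.134 -2.304  0.005] 1.00483572291395 [ 0.6 -1.1  0.4]
shift cm [1.58 0.04 0.71]
```

{"name": "jog_arm", "arguments": {
  "rows": "0 0 0 0 0 0 -1; 0 0 0 0 0 0 -1; 0 0 0 0 0 0 -1; 0 0 0 0 0 0 -1"
}}

```text
time: 14.65
position: [0.5835, 0.2277, 0.0227]
tool_rot: [2.134, 2.304, 0.002]
ft_force: [0.2, 0.3, -0.4]
grip_width: 0.996
grip_force: 0.0
```

```bash
python3 - <<'E'
from h import *
st(); d=cam('wrist'); white(d,(.581,.24)); st(); to([.581,.242,.012]); cv2.imwrite('pics/w3.png',d['img'])
d=cam('top'); white(d,(.581,.24)); white(d,(.479,.389)); cv2.imwrite('pics/t3.png',d['img'][140:330,100:420])
E
```

```text
14.65 [0.5835 0.2277 0.0227] [2.134e+00 2.304e+00 2.000e-03] 0.995906114022886 [ 0.2  0.3 -0.4]
white [ 53.9 328.  350.  211. ] [0.5841 0.2156 0.046 ]
14.7 [0.5834 0.2276 0.0224] [2.134e+00 2.304e+00 2.000e-03] 0.9990267759893038 [ 0.1 -0.9 -0.1]
shift cm [ 1.45 -0.13  1.04]
white [ 73.4 171.4 271.5  11.7] [0.478  0.3881 0.046 ]
white [  0.5 171.4 271.5  11.7] [0.478  0.3881 0.046 ]
```

View pics/w3.png

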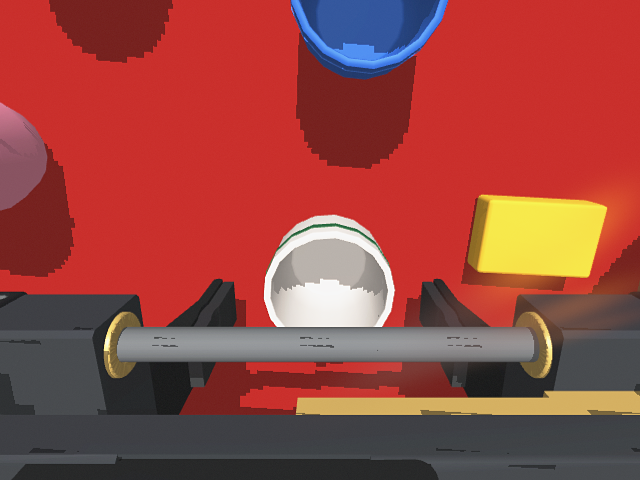

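The view shows the cup between the open fingers, rim centre at about (329,294). The tool is roughly 14 mm short along +y, so I correct that, lower and grip.

{"name": "jog_arm", "arguments": {
  "rows": "1.4 -0.1 0 0 0 0 -1; 0 0 1 0 0 0 -1; 0 0 0 0 0 0 -1; 0 0 0 0 0 0 0.5; 0 0 0 0 0 0 0.5"
}}

```text
time: 15.38
position: [0.5809, 0.2411, 0.0115]
tool_rot: [2.135, 2.305, -0.0]
ft_force: [-0.1, -0.2, 0.3]
grip_width: 0.852
grip_force: 0.0
```

{"name": "jog_arm", "arguments": {
  "rows": "0 0 0 0 0 0 0.5; 0 0 0 0 0 0 0.5; 0 0 0 0 0 0 0.5; 0 0 0 0 0 0 0.5; 0 0 0 0 0 0 0.5"
}}

```text
time: 16.0
position: [0.5809, 0.2413, 0.0117]
tool_rot: [2.134, 2.305, 0.0]
ft_force: [0.6, 0.6, 1.2]
grip_width: 0.592
grip_force: 12.0
```

{"name": "jog_arm", "arguments": {
  "rows": "0 0 -1.5 0 0 0 0.5; 0 0 -2.5 0 0 0 0.5; 0 0 -3 0 0 0 0.5; 0 0 -2 0 0 0 0.5; 0 0 0 0 0 0 0.5"
}}

```text
time: 16.62
position: [0.5818, 0.242, 0.1035]
tool_rot: [2.133, 2.304, 0.005]
ft_force: [0.3, -0.2, -1.4]
grip_width: 0.591
grip_force: 12.0
```

{"name": "jog_arm", "arguments": {
  "rows": "0 0 0 0 0 0 0.5; 0 0 0 0 0 0 0.5"
}}

```text
time: 16.88
position: [0.5799, 0.2409, 0.1001]
tool_rot: [-2.134, -2.305, 0.003]
ft_force: [0.2, 0.3, -0.4]
grip_width: 0.595
grip_force: 12.0
```

```bash
python3 - <<'E'
from h import *
st(); to([.506,.064,.034])
E
```

```text
16.875 [0.5799 0.2409 0.1001] [-2.134 -2.305  0.003] 0.5945602632677135 [ 0.2  0.3 -0.4]
shift cm [-17.06  -8.72   6.64]
```

{"name": "jog_arm", "arguments": {
  "rows": "-2.5 -1.3 0 0 0 0 0.5; -4 -2 0 0 0 0 0.5; -4 -2 0 0 0 0 0.5; -4 -2 0 0 0 0 0.5; -2.6 -1.4 0 0 0 0 0.5"
}}

```text
time: 17.5
position: [0.5058, 0.0616, 0.1005]
tool_rot: [-2.136, -2.303, 0.003]
ft_force: [-0.3, -0.3, -0.6]
grip_width: 0.593
grip_force: 12.0
```

{"name": "jog_arm", "arguments": {
  "rows": "0 0 0 0 0 0 0.5; 0 0 3 0 0 0 0.5; 0 0 2.5 0 0 0 0.5; 0 0 0 0 0 0 0.5; 0 0 0 0 0 0 0.5"
}}

```text
time: 18.12
position: [0.5077, 0.0652, 0.0471]
tool_rot: [-2.133, -2.306, -0.002]
ft_force: [-0.7, -0.4, -0.6]
grip_width: 0.594
grip_force: 12.0
```

```bash
python3 - <<'E'
from h import *
st(); to([.506,.064,.033])
E
```

```text
18.125 [0.5077 0.0652 0.0471] [-2.133e+00 -2.306e+00 -2.000e-03] 0.5937125111592957 [-0.7 -0.4 -0.6]
shift cm [-0.11 -0.18  1.41]
```

{"name": "jog_arm", "arguments": {
  "rows": "0 0 0.8 0 0 0 0.5; 0 0 0.6 0 0 0 0.5; 0 0 0 0 0 0 0.5; 0 0 0 0 0 0 -1; 0 0 0 0 0 0 -1"
}}

```text
time: 18.75
position: [0.5075, 0.0642, 0.0328]
tool_rot: [2.134, 2.305, 0.001]
ft_force: [-0.0, -0.3, 0.6]
grip_width: 0.739
grip_force: 0.0
```

{"name": "jog_arm", "arguments": {
  "rows": "0 0 0 0 0 0 -1; 0 0 0 0 0 0 -1; 0 0 -4 0 0 0 -1; 0 0 -5 0 0 0 -1; 0 0 -3 0 0 0 -1"
}}

```text
time: 19.38
position: [0.508, 0.0645, 0.155]
tool_rot: [2.132, 2.304, 0.003]
ft_force: [-0.1, -0.3, -1.1]
grip_width: 0.997
grip_force: 0.0
```

{"name": "jog_arm", "arguments": {
  "rows": "6 0 0 0 0 0 -1; 6 0 0 0 0 0 -1; 6 0 0 0 0 0 -1; 6 -0.2 0 0 0 0 -1; 5 -0.3 0 0 0 0 -1"
}}

```text
time: 20.0
position: [0.4793, 0.3553, 0.1525]
tool_rot: [-2.133, -2.306, -0.001]
ft_force: [0.6, 0.7, 0.4]
grip_width: 1.001
grip_force: 0.0
```

{"name": "jog_arm", "arguments": {
  "rows": "3 0 0 0 0 0 -1; 0 0 0 0 0 0 -1; 0 0 0 0 0 0 -1; 0 0 0 0 0 0 -1"
}}

```text
time: 20.5
position: [0.4785, 0.381, 0.1524]
tool_rot: [2.136, 2.302, -0.001]
ft_force: [-0.3, 0.4, 0.0]
grip_width: 1.002
grip_force: 0.0
```

```bash
python3 - <<'E'
from h import *
st(); d=cam('wrist'); white(d,(.479,.388)); to([.478,.388,.012]); cv2.imwrite('pics/w4.png',d['img']); d=cam('top'); cv2.imwrite('pics/t4.png',d['img'])
white(d,(.518,-.075),.065); white(d,(.506,.064),.065); white(d,(.479,.388))
E
```

```text
20.5 [0.4785 0.381  0.1524] [ 2.136e+00  2.302e+00 -1.000e-03] 1.0021318528429095 [-0.3  0.4  0. ]
white [  7.4 328.5 220.   37.5] [0.4778 0.3935 0.046 ]
shift cm [ 0.7  -0.   14.05]
white [  1.  358.5 254.2  11.3] [ 0.5162 -0.0734  0.065 ]
white [  0.6 302.5 258.1  11.2] [0.5075 0.0639 0.065 ]
white [  4.  174.5 268.5   9.9] [0.4854 0.3807 0.046 ]
```

View pics/w4.png

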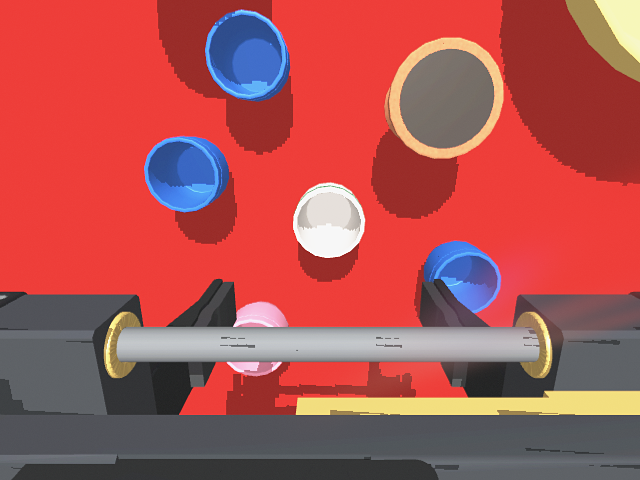

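The green-banded white cup is at (329,223), and both finger columns (about 251 and 407) are clear of the blue cups and the burner. I descend and grip.

{"name": "jog_arm", "arguments": {
  "rows": "0.9 0 3 0 0 0 -1; 0 0 4 0 0 0 -1; 0 0 4 0 0 0 -1; 0 0 3 0 0 0 -1; 0 0 0 0 0 0 -1"
}}

```text
time: 21.22
position: [0.4758, 0.3895, 0.0103]
tool_rot: [-2.135, -2.304, 0.008]
ft_force: [-0.1, 0.1, -1.1]
grip_width: 1.001
grip_force: 0.0
```

{"name": "jog_arm", "arguments": {
  "rows": "0 0 0 0 0 0 -1; 0 0 0 0 0 0 0.5; 0 0 0 0 0 0 0.5; 0 0 0 0 0 0 0.5; 0 0 0 0 0 0 0.5"
}}

```text
time: 21.85
position: [0.477, 0.3918, 0.0127]
tool_rot: [2.134, 2.305, 0.0]
ft_force: [0.6, 0.3, 0.1]
grip_width: 0.632
grip_force: 0.2
```

{"name": "jog_arm", "arguments": {
  "rows": "0 0 0 0 0 0 0.5; 0 0 0 0 0 0 0.5; 0 0 0 0 0 0 0.5"
}}

```text
time: 22.22
position: [0.477, 0.3918, 0.0127]
tool_rot: [2.134, 2.305, 0.0]
ft_force: [0.7, -1.0, 2.8]
grip_width: 0.607
grip_force: 12.0
```

{"name": "jog_arm", "arguments": {
  "rows": "0 0 -1.5 0 0 0 0.5; 0 0 -2.5 0 0 0 0.5; 0 0 -3 0 0 0 0.5; 0 0 -2 0 0 0 0.5; -3 0 0 0 0 0 0.5"
}}

```text
time: 22.85
position: [0.4787, 0.3653, 0.1053]
tool_rot: [-2.129, -2.309, -0.008]
ft_force: [1.0, -0.2, -1.3]
grip_width: 0.606
grip_force: 12.0
```

{"name": "jog_arm", "arguments": {
  "rows": "-4.5 0 0 0 0 0 0.5; -5 0.1 0 0 0 0 0.5; -5 0.1 0 0 0 0 0.5; -5 0.1 0 0 0 0 0.5; -5 0.1 0 0 0 0 0.5"
}}

```text
time: 23.48
position: [0.5019, 0.1163, 0.1029]
tool_rot: [2.134, 2.305, -0.0]
ft_force: [0.8, -0.2, -0.9]
grip_width: 0.605
grip_force: 12.0
```

{"name": "jog_arm", "arguments": {
  "rows": "-5 0 0 0 0 0 0.5; -4 0 0 0 0 0 0.5; -2.5 0 0 0 0 0 0.5; 0 0 0 0 0 0 0.5; 0 0 0 0 0 0 0.5"
}}

```text
time: 24.1
position: [0.5107, 0.0047, 0.1028]
tool_rot: [-2.133, -2.306, -0.001]
ft_force: [0.1, 0.6, -0.2]
grip_width: 0.606
grip_force: 12.0
```

```bash
python3 - <<'E'
from h import *
st(); to([.512,-.005,.033])
E
```

```text
24.1 [0.5107 0.0047 0.1028] [-2.133e+00 -2.306e+00 -1.000e-03] 0.6058016553172951 [ 0.1  0.6 -0.2]
shift cm [-0.98  0.05  6.98]
```

{"name": "jog_arm", "arguments": {
  "rows": "-1 0.1 0 0 0 0 0.5; 0 0 3 0 0 0 0.5; 0 0 2.5 0 0 0 0.5; 0 0 1.3 0 0 0 0.5; 0 0 0.2 0 0 0 0.5"
}}

```text
time: 24.72
position: [0.5122, -0.0062, 0.032]
tool_rot: [-2.132, -2.305, 0.001]
ft_force: [1.1, -0.1, 0.8]
grip_width: 0.606
grip_force: 12.0
```

{"name": "jog_arm", "arguments": {
  "rows": "0 0 0 0 0 0 0.5; 0 0 0 0 0 0 0.5; 0 0 0 0 0 0 -1; 0 0 0 0 0 0 -1; 0 0 0 0 0 0 -1"
}}

```text
time: 25.35
position: [0.5127, -0.0067, 0.0327]
tool_rot: [2.134, 2.305, 0.0]
ft_force: [0.1, 0.2, -0.3]
grip_width: 0.86
grip_force: 0.0
```

{"name": "jog_arm", "arguments": {
  "rows": "0 0 0 0 0 0 -1; 0 0 -4 0 0 0 -1; 0 0 -5 0 0 0 -1; 0 0 -3 0 0 0 -1; 0 0 0 0 0 0 -1"
}}

```text
time: 25.98
position: [0.5144, -0.0066, 0.155]
tool_rot: [2.131, 2.302, 0.003]
ft_force: [0.3, -0.3, -1.1]
grip_width: 0.999
grip_force: 0.0
```

```bash
python3 - <<'E'
from h import *
st(); to([.4965,-.169,.155]); d=cam('top')
for p in [(.518,-.075),(.506,.064),(.512,-.005)]: white(d,p,.065)
s=cam('scene'); a=cv2.resize(d['img'][130:310,100:420],(800,450)); cv2.imwrite('pics/t5.png',a)
E
```

```text
25.975 [ 0.5144 -0.0066  0.155 ] [2.131 2.302 0.003] 0.9992027140521119 [ 0.3 -0.3 -1.1]
shift cm [-1.605e+01 -3.040e+00  1.000e-02]
white [ 57.1 302.3 258.2  11.3] [0.5073 0.0645 0.065 ]
white [  0.6 302.3 258.2  11.3] [0.5073 0.0645 0.065 ]
white [ 28.5 302.3 258.2  11.3] [0.5073 0.0645 0.065 ]
```

View pics/t5.png

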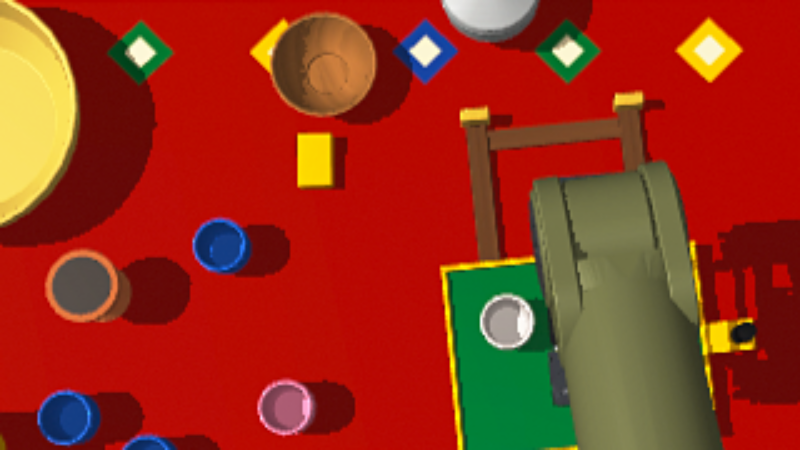

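The view shows one cup standing on the tray at (508,320), and the arm hides the others. The bystanders are unmoved. Next I go above the knob and check all three cups.

{"name": "jog_arm", "arguments": {
  "rows": "-5 -1 0 0 0 0 -1; -6 -1 0 0 0 0 -1; -5.2 -1 0 0 0 0 -1; 0 0 0 0 0 0 -1; 0 0 0 0 0 0 -1"
}}

```text
time: 26.7
position: [0.4944, -0.1695, 0.1511]
tool_rot: [-2.132, -2.303, -0.0]
ft_force: [1.0, 0.3, -0.1]
grip_width: 1.002
grip_force: 0.0
```

```bash
python3 - <<'E'
from h import *
st(); to([.4965,-.169,.036]); d=cam('top')
for p in [(.516,-.073),(.507,.064),(.512,-.005)]: white(d,p,.065)
s=cam('scene'); a=cv2.resize(s['img'][180:330,200:400],(800,600)); cv2.imwrite('pics/s5.png',a)
E
```

```text
26.7 [ 0.4944 -0.1695  0.1511] [-2.132 -2.303 -0.   ] 1.0017876259567962 [ 1.   0.3 -0.1]
shift cm [1.000e-02 2.300e-01 1.151e+01]
white [  0.4 358.6 254.6  11.4] [ 0.5154 -0.0737  0.065 ]
white [3.000e-01 3.023e+02 2.582e+02 1.130e+01] [0.5073 0.0645 0.065 ]
white [  0.9 331.5 255.9  11.4] [ 0.5126 -0.0071  0.065 ]
```

View pics/s5.png

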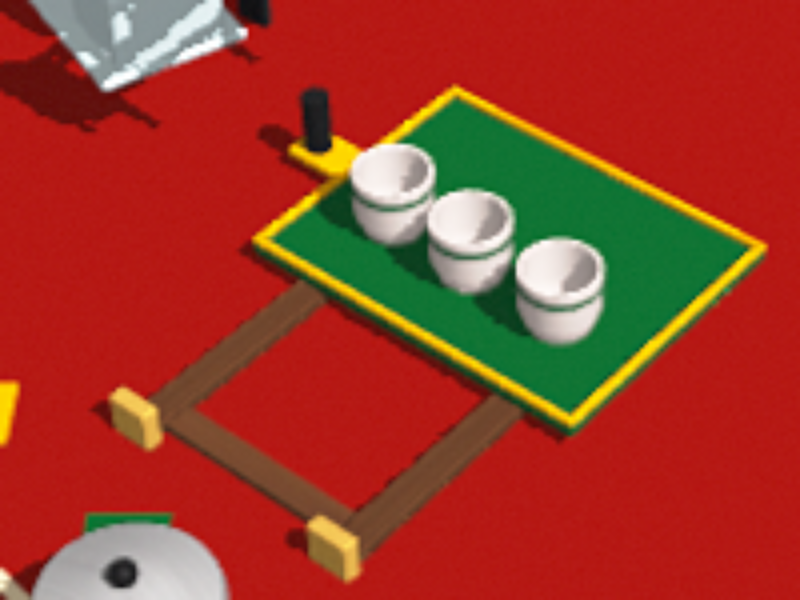

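All three cups stand upright on the tray. I grip the knob and slide the tray home gently.

{"name": "jog_arm", "arguments": {
  "rows": "0 0.2 4 0 0 0 -1; 0 0 4 0 0 0 -1; 0 0 3.5 0 0 0 -1; 0 0 0 0 0 0 -1; 0 0 0 0 0 0 0",
  "force": 20
}}

```text
time: 27.42
position: [0.4983, -0.1695, 0.0388]
tool_rot: [2.131, 2.306, 0.001]
ft_force: [0.7, 0.5, -0.2]
grip_width: 0.951
grip_force: 0.0
```

{"name": "jog_arm", "arguments": {
  "rows": "0 0 0 0 0 0 1; 0 0 0 0 0 0 1; 0 0 0 0 0 0 1; 0 0 0 0 0 0 1; 0 0 0 0 0 0 1"
}}

```text
time: 28.05
position: [0.4972, -0.1704, 0.0376]
tool_rot: [2.134, 2.305, -0.0]
ft_force: [-1.0, 0.4, -0.3]
grip_width: 0.397
grip_force: 0.0
```

{"name": "jog_arm", "arguments": {
  "rows": "0 0 0 0 0 0 1; 0 0 0 0 0 0 1; 0 0.3 0 0 0 0 1; 0 0.5 0 0 0 0 1; 0 0.7 0 0 0 0 1"
}}

```text
time: 28.68
position: [0.5123, -0.1688, 0.0375]
tool_rot: [-2.134, -2.305, 0.0]
ft_force: [-2.5, 0.8, 1.3]
grip_width: 0.222
grip_force: 20.0
```

{"name": "jog_arm", "arguments": {
  "rows": "0 0.8 0 0 0 0 1; 0 0.8 0 0 0 0 1; 0 0.8 0 0 0 0 1; 0 0.8 0 0 0 0 1; 0 0.8 0 0 0 0 1"
}}

```text
time: 29.3
position: [0.5526, -0.1649, 0.0375]
tool_rot: [-2.133, -2.305, -0.001]
ft_force: [-2.4, 5.1, 1.5]
grip_width: 0.222
grip_force: 20.0
```

{"name": "jog_arm", "arguments": {
  "rows": "0 0.8 0 0 0 0 1; 0 0.8 0 0 0 0 1; 0 0.8 0 0 0 0 1; 0 0.8 0 0 0 0 1; 0 0.8 0 0 0 0 1"
}}

```text
time: 29.92
position: [0.5925, -0.161, 0.0375]
tool_rot: [-2.132, -2.305, -0.002]
ft_force: [-1.7, 5.5, 2.0]
grip_width: 0.224
grip_force: 20.0
```

{"name": "jog_arm", "arguments": {
  "rows": "0 0.8 0 0 0 0 1; 0 0.8 0 0 0 0 1; 0 0.8 0 0 0 0 1; 0 0.5 0 0 0 0 1; 0 0 0 0 0 0 1"
}}

```text
time: 30.55
position: [0.6223, -0.1581, 0.0375]
tool_rot: [-2.132, -2.307, -0.005]
ft_force: [1.1, 6.8, 0.3]
grip_width: 0.22
grip_force: 20.0
```

{"name": "jog_arm", "arguments": {
  "rows": "0.1 0.4 0 0 0 0 1; 0.1 0.4 0 0 0 0 1; 0 0.4 0 0 0 0 1; 0 0.3 0 0 0 0 1; 0 0 0 0 0 0 1"
}}

```text
time: 31.18
position: [0.6358, -0.1568, 0.0375]
tool_rot: [-2.133, -2.305, -0.001]
ft_force: [-2.4, 4.6, 1.7]
grip_width: 0.221
grip_force: 20.0
```

{"name": "jog_arm", "arguments": {
  "rows": "0 0.3 0 0 0 0 1; 0 0.2 0 0 0 0 1; 0 0 0 0 0 0 1; 0 0 0 0 0 0 1"
}}

```text
time: 31.68
position: [0.6358, -0.1568, 0.0373]
tool_rot: [-2.129, -2.299, 0.012]
ft_force: [-14.1, 4.6, 12.0]
grip_width: 0.226
grip_force: 20.0
```

{"name": "jog_arm", "arguments": {
  "rows": "0 -0.4 0 0 0 0 1; 0 0 0 0 0 0 1; 0 0 0 0 0 0 -1; 0 0 0 0 0 0 -1; 0 0 0 0 0 0 -1"
}}

```text
time: 32.3
position: [0.6369, -0.1589, 0.0376]
tool_rot: [2.135, 2.303, -0.001]
ft_force: [-0.4, 0.4, 0.0]
grip_width: 0.477
grip_force: 0.0
```

{"name": "jog_arm", "arguments": {
  "rows": "0 0 0 0 0 0 -1; 0 0 0 0 0 0 -1; 0 0 -4 0 0 0 -1; 0 0 -5 0 0 0 -1; 0 0 -6 0 0 0 -1"
}}

```text
time: 32.92
position: [0.6358, -0.1576, 0.1882]
tool_rot: [-2.133, -2.304, 0.002]
ft_force: [0.8, 0.2, -0.8]
grip_width: 0.98
grip_force: 0.0
```

{"name": "jog_arm", "arguments": {
  "rows": "-4 -3 0 0 0 0 1; -4 -3.3 0 0 0 0 1; -4 -3.5 0 0 0 0 1; -2 -3 0 0 0 0 1; 0 0 0 0 0 0 1"
}}

```text
time: 33.55
position: [0.5169, -0.3107, 0.1874]
tool_rot: [2.142, 2.298, -0.004]
ft_force: [0.8, 1.5, -0.2]
grip_width: 0.514
grip_force: 0.0
```

```bash
python3 - <<'E'
from h import *
st(); d=cam('wrist'); t=cam('top'); cv2.imwrite('pics/w6.png',np.hstack([cv2.resize(d['img'],(400,300)),cv2.resize(t['img'][170:320,270:470],(400,300))]))
for q,n,box in((d,'wrist',None),(t,'top',(440,230,530,300))):
    hsv=cv2.cvtColor(q['img'],cv2.COLOR_BGR2HSV); m=((hsv[...,0]>85)&(hsv[...,0]<105)&(hsv[...,1]>70)&(hsv[...,2]>120)).astype(np.uint8)
    if box: k=np.zeros_like(m); k[box[1]:box[3],box[0]:box[2]]=1; m*=k
    cs=sorted(cv2.findContours(m,cv2.RETR_EXTERNAL,cv2.CHAIN_APPROX_NONE)[0],key=cv2.contourArea)[-2:]
    for c in cs:
        (a,b),r=cv2.minEnclosingCircle(c); print(n,round(a),round(b),round(r,1),w(q,a,b,.098).round(4))
for p in [(.516+.139,-.063),(.507+.139,.075),(.512+.139,.005)]: white(t,p,.065)
to([.488,-.36,.12])
E
```

```text
33.55 [ 0.5169 -0.3107  0.1874] [ 2.142  2.298 -0.004] 0.5141952802353384 [ 0.8  1.5 -0.2]
wrist 274 281 0.5 [ 0.4796 -0.3418  0.098 ]
wrist 304 294 9.0 [ 0.5016 -0.3505  0.098 ]
top 474 269 0.5 [ 0.4757 -0.3461  0.098 ]
white [  1.2 352.2 199.2  11.6] [ 0.6537 -0.0602  0.065 ]
white [  1.4 296.5 203.   11.5] [0.6449 0.0783 0.065 ]
white [  1.  325.  200.5  11.7] [0.6508 0.0075 0.065 ]
shift cm [-5.07 -3.61  6.78]
```

View pics/w6.png

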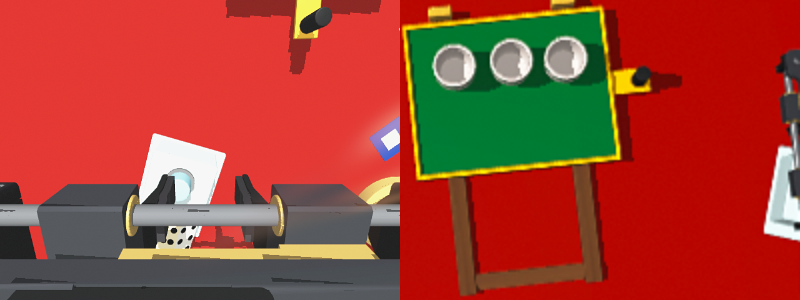

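The tray is against the brass stops with all three cups upright. The fingers partly hide the plunger, at about (180,184) in this picture. I'll take its place from the first top picture.

```bash
python3 - <<'E'
from h import *
t=cam('top'); i=cv2.imread('pics/top0.png'); hsv=cv2.cvtColor(i,cv2.COLOR_BGR2HSV)
m=((hsv[...,0]>85)&(hsv[...,0]<105)&(hsv[...,1]>60)&(hsv[...,2]>190)).astype(np.uint8); m[:235]=0;m[290:]=0;m[:,:450]=0;m[:,500:]=0
c=max(cv2.findContours(m,cv2.RETR_EXTERNAL,cv2.CHAIN_APPROX_NONE)[0],key=cv2.contourArea)
(a,b),r=cv2.minEnclosingCircle(c); print(a,b,r,'expected r',.015*t['f']/1.24); p=w(t,a,b,.096); print(p); to([p[0],p[1],.108]); st()
E
```

```text
478.5 264.0 6.800835609436035 expected r 6.335820380950643
[ 0.48781946 -0.35684788  0.096     ]
shift cm [-4.84 -3.68  7.98]
33.7 [ 0.5206 -0.3057  0.1878] [2.132e+00 2.307e+00 1.000e-03] 0.3805140016761343 [ 0.   0.3 -0.2]
```

{"name": "jog_arm", "arguments": {
  "rows": "-2.5 -1.8 0 0 0 0 1; -2.4 -1.8 0 0 0 0 1; 0 0 4 0 0 0 1; 0 0 3.3 0 0 0 1; 0 0 0 0 0 0 1"
}}

```text
time: 34.33
position: [0.4872, -0.3559, 0.112]
tool_rot: [-2.127, -2.305, -0.001]
ft_force: [-0.1, 0.6, 0.1]
grip_width: 0.003
grip_force: 0.0
```

{"name": "jog_arm", "arguments": {
  "rows": "0 0 0 0 0 0 1; 0 0 0 0 0 0 1; 0 0 0 0 0 0 1"
}}

```text
time: 34.7
position: [0.4884, -0.3589, 0.1159]
tool_rot: [2.133, 2.304, -0.0]
ft_force: [-0.2, 0.8, -0.1]
grip_width: 0.007
grip_force: 0.0
```

```bash
python3 - <<'E'
from h import *
st(); to([.489,-.358,.098]); d=cam('wrist');t=cam('top'); cv2.imwrite('pics/w7.png',np.hstack([cv2.resize(d['img'],(400,300)),cv2.resize(t['img'][225:310,440:540],(400,300))]))
E
```

```text
34.7 [ 0.4884 -0.3589  0.1159] [ 2.133  2.304 -0.   ] 0.007056292006215399 [-0.2  0.8 -0.1]
shift cm [0.09 0.07 1.79]
```

View pics/w7.png

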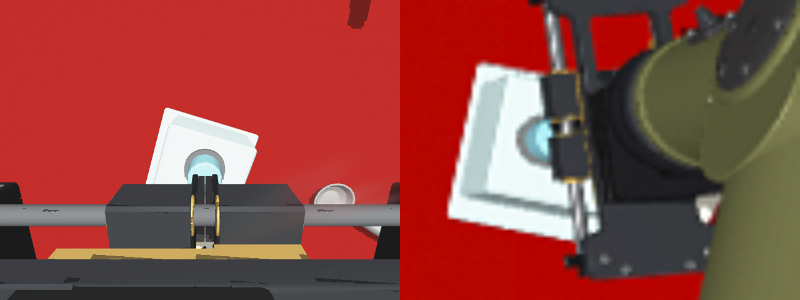

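The fingertip is aligned over the plunger. First push.

{"name": "jog_arm", "arguments": {
  "rows": "0.2 0 1 0 0 0 1; 0 0 1 0 0 0 1; 0 0 0.7 0 0 0 1; 0 0 0.6 0 0 0 1; 0 0 0.4 0 0 0 1"
}}

```text
time: 35.42
position: [0.4879, -0.3564, 0.0835]
tool_rot: [-2.134, -2.305, 0.004]
ft_force: [-17.2, 11.6, 52.8]
grip_width: 0.007
grip_force: 26.4
```

{"name": "jog_arm", "arguments": {
  "rows": "0 0 0 0 0 0 1; 0 0 0 0 0 0 1; 0 0 0 0 0 0 1; 0 0 0 0 0 0 1"
}}

```text
time: 35.92
position: [0.4877, -0.3564, 0.0837]
tool_rot: [2.134, 2.305, -0.004]
ft_force: [-12.4, 8.6, 37.4]
grip_width: 0.005
grip_force: 18.6
```

{"name": "jog_arm", "arguments": {
  "rows": "0 0 -0.8 0 0 0 1; 0 0 -1.2 0 0 0 1; 0 0 -1.4 0 0 0 1; 0 0 0 0 0 0 1; 0 0 0 0 0 0 1"
}}

```text
time: 36.55
position: [0.4871, -0.3565, 0.1111]
tool_rot: [-2.134, -2.305, 0.0]
ft_force: [-0.8, -0.4, 0.6]
grip_width: 0.005
grip_force: 0.0
```

```bash
python3 - <<'E'
from h import *
st(); s=cam('scene'); cv2.imwrite('pics/s8.png',cv2.resize(s['img'][120:210,180:300],(800,600),interpolation=cv2.INTER_CUBIC))
E
```

```text
36.55 [ 0.4871 -0.3565  0.1111] [-2.134 -2.305  0.   ] 0.005486448231300651 [-0.8 -0.4  0.6]
```

View pics/s8.png

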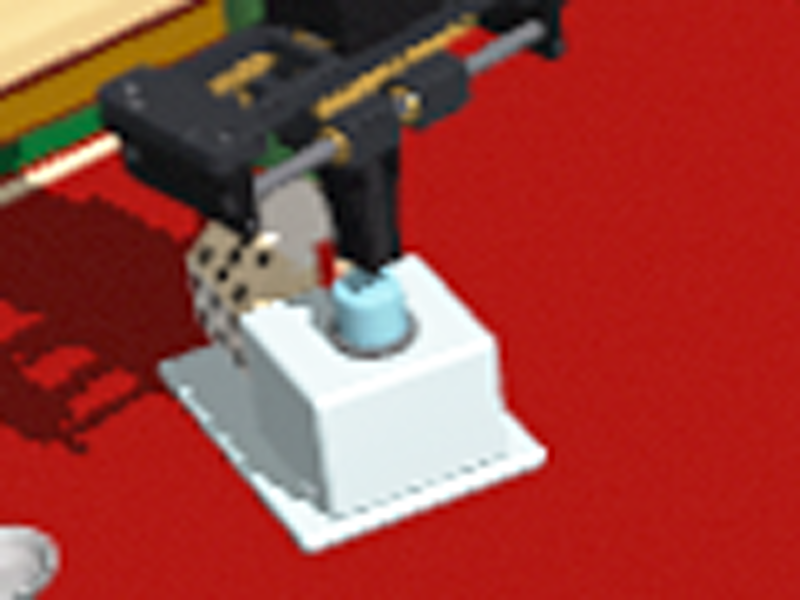

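The drum has moved on one step: the 7-pip face has turned to the far side and the plunger is up. I make three more pushes.

{"name": "jog_arm", "arguments": {
  "rows": "0 0 1.2 0 0 0 1; 0 0 1 0 0 0 1; 0 0 0.9 0 0 0 1; 0 0 0 0 0 0 1; 0 0 0 0 0 0 1"
}}

```text
time: 37.22
position: [0.4876, -0.3567, 0.0838]
tool_rot: [2.134, 2.305, -0.003]
ft_force: [-6.6, 4.9, 24.0]
grip_width: 0.005
grip_force: 11.6
```

{"name": "jog_arm", "arguments": {
  "rows": "0 0 -1 0 0 0 1; 0 0 -1 0 0 0 1; 0 0 -1.1 0 0 0 1; 0 0 0 0 0 0 1; 0 0 0 0 0 0 1"
}}

```text
time: 37.85
position: [0.4872, -0.3565, 0.1111]
tool_rot: [-2.134, -2.305, 0.0]
ft_force: [0.5, -0.0, -0.5]
grip_width: 0.001
grip_force: 0.0
```

{"name": "jog_arm", "arguments": {
  "rows": "0 0 1.2 0 0 0 1; 0 0 1 0 0 0 1; 0 0 0.9 0 0 0 1; 0 0 0 0 0 0 1; 0 0 0 0 0 0 1"
}}

```text
time: 38.48
position: [0.4876, -0.3567, 0.0838]
tool_rot: [2.134, 2.305, -0.003]
ft_force: [-7.0, 4.1, 22.9]
grip_width: 0.003
grip_force: 11.7
```

{"name": "jog_arm", "arguments": {
  "rows": "0 0 -1 0 0 0 1; 0 0 -1 0 0 0 1; 0 0 -1.1 0 0 0 1; 0 0 0 0 0 0 1; 0 0 0 0 0 0 1"
}}

```text
time: 39.1
position: [0.4872, -0.3565, 0.1111]
tool_rot: [-2.134, -2.305, 0.0]
ft_force: [0.9, -0.3, -0.1]
grip_width: 0.007
grip_force: 0.0
```

{"name": "jog_arm", "arguments": {
  "rows": "0 0 1.2 0 0 0 1; 0 0 1 0 0 0 1; 0 0 0.9 0 0 0 1; 0 0 0 0 0 0 1; 0 0 0 0 0 0 1"
}}

```text
time: 39.72
position: [0.4876, -0.3567, 0.0838]
tool_rot: [2.134, 2.305, -0.003]
ft_force: [-7.5, 4.6, 23.6]
grip_width: 0.005
grip_force: 11.7
```

{"name": "jog_arm", "arguments": {
  "rows": "0 0 -1 0 0 0 1; 0 0 -1 0 0 0 1; 0 0 -2 0 0 0 1; 0 0 -4 0 0 0 1; 0 0 0 0 0 0 1"
}}

```text
time: 40.35
position: [0.4896, -0.3576, 0.1647]
tool_rot: [2.13, 2.301, 0.001]
ft_force: [0.5, 0.0, -0.3]
grip_width: 0.009
grip_force: 0.0
```

{"name": "jog_arm", "arguments": {
  "rows": "5 -2 0 0 0 0 1; 6 -2 -2 0 0 0 1; 6 0 -2 0 0 0 1; 0 0 0 0 0 0 1; 0 0 0 0 0 0 1"
}}

```text
time: 40.98
position: [0.4357, -0.1948, 0.1991]
tool_rot: [2.134, 2.305, -0.002]
ft_force: [0.7, -1.8, 0.7]
grip_width: 0.005
grip_force: 0.0
```

```bash
python3 - <<'E'
from h import *
st(); s=cam('scene');t=cam('top')
cv2.imwrite('pics/f.png',np.hstack([cv2.resize(t['img'][230:305,440:540],(400,300),interpolation=cv2.INTER_CUBIC),cv2.resize(s['img'][130:310,180:420],(400,300),interpolation=cv2.INTER_CUBIC)]))
E
```

```text
40.975 [ 0.4357 -0.1948  0.1991] [ 2.134e+00  2.305e+00 -2.000e-03] 0.005358538838280612 [ 0.7 -1.8  0.7]
```

View pics/f.png

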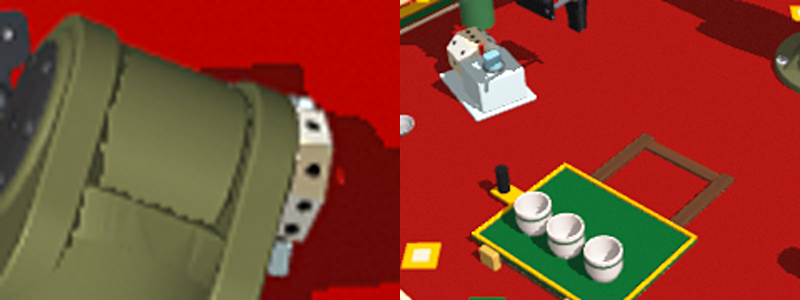

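The tray and its three cups look good, but the arm hides the drum. I move it aside for the last look.

{"name": "jog_arm", "arguments": {
  "rows": "6 0 0 0 0 0 1; 6 0 0 0 0 0 1; 6 0 0 0 0 0 1; 6 0 0 0 0 0 1; 6 0 0 0 0 0 1"
}}

```text
time: 41.7
position: [0.4129, 0.1057, 0.1991]
tool_rot: [-2.137, -2.303, -0.001]
ft_force: [1.6, 0.1, -0.3]
grip_width: 0.006
grip_force: 0.0
```

{"name": "jog_arm", "arguments": {
  "rows": "5 0 0 0 0 0 1; 0 0 0 0 0 0 1; 0 0 0 0 0 0 1; 0 0 0 0 0 0 1"
}}

```text
time: 42.2
position: [0.4094, 0.1529, 0.199]
tool_rot: [-2.137, -2.301, -0.0]
ft_force: [1.0, -0.2, 0.4]
grip_width: 0.004
grip_force: 0.0
```

```bash
python3 - <<'E'
from h import *
st(); s=cam('scene');t=cam('top')
for p in [(.654,-.060),(.645,.078),(.651,.0075)]: white(t,p,.065)
cv2.imwrite('pics/f2.png',np.hstack([cv2.resize(t['img'][230:305,440:540],(400,300),interpolation=cv2.INTER_CUBIC),cv2.resize(s['img'][130:205,185:285],(400,300),interpolation=cv2.INTER_CUBIC)]))
E
```

```text
42.2 [0.4094 0.1529 0.199 ] [-2.137 -2.301 -0.   ] 0.0043542769759222 [ 1.  -0.2  0.4]
white [1.000e-01 3.522e+02 1.992e+02 1.160e+01] [ 0.6537 -0.0602  0.065 ]
white [1.000e-01 2.965e+02 2.030e+02 1.150e+01] [0.6449 0.0783 0.065 ]
white [1.000e-01 3.250e+02 2.005e+02 1.170e+01] [0.6508 0.0075 0.065 ]
```

View pics/f2.png

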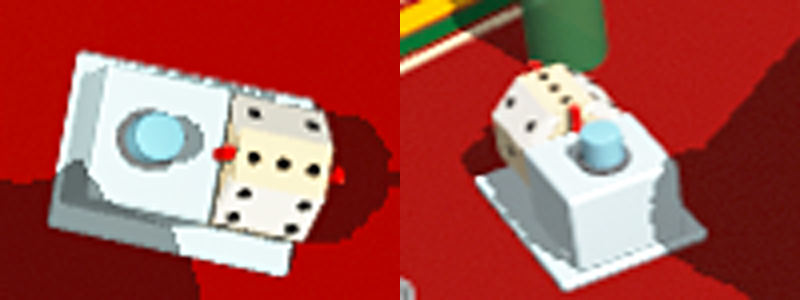

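The drum shows 3 pips, level between the red pointers. The plunger is up, the cups are on the tray and the arm is clear.

```bash
python3 -c "
from bench import ticket; print(ticket.close_job())"
```

```text
the job is handed in; nothing more can be done
None
```

I handed the job in at about 42 s with all three cups upright on the tray, the tray home against the brass stops, the drum showing 3, and the burner and matchbox not touched; no verdict came back.

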